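# Stand a fallen reagent bottle up against the bay's padded panel

### The job

The square white bottle has fallen over in front of the bottle bay. Without lifting it clear of the bench, push its capped top end gently against the padded panel and, keeping it leaning on the panel, work it up until the bottle stands on its foot; press it lightly flat against the panel and let go, so that it is left standing upright with its side touching the panel. The padding is delicate, and the things standing nearby are to be left alone.

Things in the scene. Friction and masses are not known exactly. Their poses are not given: they have to be found in the camera images.
- bottle_center (a point): Centre (half-way up) of the fallen bottle: matt white plastic, 170 mm tall, about 0.5 kg, heavy at the foot, slides easily on the bench; body 48 x 48 mm square, 110 mm tall, tall round grey cap. Own z axis runs from foot to cap; this point is 85 mm above the foot. At the start it lies on a side (axis level, 24 mm above the bench), cap roughly towards the panel, up to 0.2 rad askew.
- bottle_cap (a point): Middle of the bottle's plain round grey cap, 48 mm across, 56 mm tall (114 to 170 mm above the foot): on the bottle's axis, 142 mm above the foot, 28 mm below the top. Pinched lightly across its cap (about 9 N), the bottle turns fairly freely between the fingers about the line through both.
- bottle_foot (a point): Centre of the square underside (foot) of the bottle, 85 mm below bottle_center along its own z axis; 24 mm above the bench while the bottle lies, 0 when it stands.
- bay: Bottle bay fixed to the bench: two aluminium rails 12 mm high, 400 mm apart, joined by an upright panel. Origin on the bench midway between the rails; own x points level towards the panel and square to it, own y along the panel, z up. The panel's face lies 60 to 100 mm from the origin along x; where in that range is not measured and must be felt or seen.
- bay_mid (a point): The same point as the bay's origin, with the same axes. The panel is white with a smooth, slippery grey padded face, 400 mm wide, top edge about 190 mm above the bench, clamped to the rails. The padding yields about 1 mm for each 3 N, 6 mm at most; it must not be pressed with more than 20 N.
- jar: Amber jar with a black lid, 50 mm across, 72 mm tall, standing near one end of the panel; origin at the centre of its underside. Leave alone.
- tub: White jar with a white lid, 50 mm across, 66 mm tall, standing near one end of the panel; origin at the centre of its underside. Leave alone.
- tipbox: Grey box with a clear lid, 85 x 120 x 57 mm, standing on the open bench; origin at the centre of its underside. Leave alone.
Not all that is in view belongs to the job. Of the things that look like the part that bears bottle_center, take the one that is farthest to the robot's right at the start.

How it is judged:
By the outcome, as a careful person would: the job done as asked, in the order asked, and still so for the second after the job is handed in, with the robot touching nothing.
It also fails if it takes over 72 s, if anything falls off the work surface, if the arm or the gripper's body presses on something with over 40 N, if the wrist force passes 120 N, or if a joint passes its speed limit or range.

### The arm

A 6-joint arm with a two-finger parallel gripper is mounted at the origin on the work surface. World frame = base frame: x ahead of the robot, y to its left, z up, the work surface at z = 0. Lengths are in m, angles in rad, forces in N, time in s.
With the tool pointing down it reaches from about 0.275 to 0.875 m from the base axis. Payload 12.5 kg.
Tool frame: the origin (TCP) lies at the very end of the fingers, on their centre line; the grasp point (between the pads) lies 19 mm behind it; x points along the fingers, y is the direction in which the jaws open and shut, and the axes are right-handed (so a half turn about x gives the same grasp; the last joint's range is limited). The gripper opens to 85 mm and grips with 20 to 120 N. Pads are 22 mm wide; open, the fingers measure 114 mm over their backs; the gripper's body (76 mm by 85 mm) begins 54 mm behind the grasp point. The pads swing forward as they close: fully open they stand 13 mm farther back than shut.
Start: joints at [-1.335, 0.351, 1.652, -0, 1.139, -0.085], TCP at [0.173, -0.522, 0.231] pointing down, gripper open.
Joint ranges: [-2.75, 2.75], [-0.79, 2.1], [0.01, 2.65], [-1.57, 4.71], [0.07, 3.14], [-2.87, 2.87]. Speed limits (rad/s): [2.22, 2.22, 2.79, 3.14, 3.14, 3.14].

### API

Orientations are given as a 3x3 rotation matrix whose columns are the frame's x, y, z axes.
In Python, from bench import manip gives the robot as it stands. Calls block until the motion is done:
- manip.move_ptp(position, orientation): joint-space move of the TCP to a pose.
- manip.move_l(position, attitude=None, max_speed=0.15): straight line of the TCP; attitude=None keeps the orientation; max_speed is the mean speed in m/s.
- manip.move_j(angles): joint-space move.
- manip.set_gripper(opening, effort=None): opening from 0.0 (shut) to 1.0 (fully open); effort is the grip in N (None keeps the last); returns when the fingers have stopped.
- manip.dwell(seconds).
- manip.inverse_kinematics(position, orientation): joint angles nearest the present ones, or None.
- manip.grab_frame(name): name is "side" or "top" or "wrist"; returns (picture, depth): 384x512x3 uint8, red, green, blue; 384x512 float32, m along the optical axis (not along the pixel's ray), 0 where there is no reading.
- manip.get_calibration(name): a dict with "camera_matrix" (3x3 intrinsics, pixels), "R" (3x3) and "t" (3): a world point X has camera coordinates R X + t. Camera axes: x right, y down, z forward; pixel columns grow to the right and rows downward; lengths in m; the calibration is good to about 2 mm. A picture is of the moment at which its call begins: read the wrist's pose just before it. get_calibration takes no time and is no camera call; for the wrist camera it gives the pose at the moment of the call.
A pose or a line that the arm cannot do raises manip.Unreachable and nothing moves.
- manip.sign_off(): hands the job in, once; it reports no verdict.
Trained networks look in the newest picture that a camera, given by its name, has taken for a name from the list of things; names that differ only in an ending like _2 or _b are one class to them, and where a whole thing is asked for, a point or a joint stands for the part that bears it (a point fixed in the world has none). Each returns a list of dicts, best first, with "confidence" (0 to 1); they miss things now and then, are a little off and sometimes report something else, mostly with a low value. They report only what shows in the picture. A call takes as long as a camera call. They do not tell look-alikes from the thing itself.
- manip.look_for(camera, name): "at" ([x, y, z] in m, in world coordinates, good to about 4 mm: the middle of the surface that is visible of it).
Readings, each from a call of its own:
- manip.current_time(): time.
- manip.current_qpos(): joint angles.
- manip.current_joint_vel(): joint speeds.
- manip.current_joint_torque(): joint torques, N m.
- manip.current_ee_pos(): TCP position.
- manip.current_tcp_rot(): TCP orientation.
- manip.current_force(): force on the tool from outside, world axes, zero at the start.
- manip.current_ft_torque(): the same for the moment, N m.
- manip.current_grip_width(): opening from 0.0 (shut) to 1.0 (fully open).
Only numpy, scipy, OpenCV 4.12 (cv2) and the standard library are available. Lean on these libraries where they do the work, as an engineer would, in place of code of your own. Each camera call takes 0.05 s, during which the arm holds its last target.

## Working session

There is one attempt and no reset: what is moved stays moved. The work goes in short steps, each a Python script; the robot and the scene stay as the last script left them, time stands still between calls to the robot, and variables do not carry over. Pictures are saved under pics/ and viewed, and the job is handed in when it is done.

```bash
mkdir -p pics; ls
python3 - <<'E'
from bench import manip
import cv2
print(manip.current_time())
for c in ["side","top","wrist"]:
    im,d=manip.grab_frame(c); cv2.imwrite(f"pics/a_{c}.png",im[:,:,::-1])
    cal=manip.get_calibration(c); print(c,cal["camera_matrix"].tolist(),cal["R"].round(3).tolist(),cal["t"].round(3).tolist())
    if c!="wrist":
        for n in ["bottle_center","bottle_cap","bottle_foot","bay","jar","tub","tipbox"]:
            print(n,[( [round(float(v),3) for v in r["at"]],round(r["confidence"],2)) for r in manip.look_for(c,n)])
print(manip.current_time(), manip.current_tcp_rot())
E
```

```text
pics
0.0
side [[354.29610262039586, 0.0, 257.6866307954265], [0.0, 354.29610262039586, 194.82855822601618], [0.0, 0.0, 1.0]] [[0.997, -0.074, -0.02], [-0.064, -0.662, -0.747], [0.042, 0.746, -0.665]] [-0.525, 0.097, 1.031]
bottle_center [([0.615, -0.013, 0.042], 0.94), ([0.244, 0.231, 0.047], 0.89), ([0.765, 0.434, 0.049], 0.47)]
bottle_cap [([0.616, -0.013, 0.047], 0.77), ([0.245, 0.233, 0.05], 0.65)]
bottle_foot [([0.243, 0.235, 0.05], 0.78), ([0.764, 0.429, 0.052], 0.6), ([0.599, 0.147, 0.109], 0.29)]
bay [([0.601, 0.145, 0.109], 0.82)]
jar [([0.458, 0.051, 0.05], 0.62)]
tub [([0.762, 0.094, 0.044], 0.64)]
tipbox [([0.515, -0.304, 0.053], 0.94)]
top [[455.0002220542757, 0.0, 256.8006161703807], [0.0, 455.0002220542757, 188.4073575085235], [0.0, 0.0, 1.0]] [[-0.002, -1.0, 0.007], [-0.981, 0.001, -0.192], [0.192, -0.008, -0.981]] [0.05, 0.54, 1.398]
bottle_center [([0.239, 0.274, 0.049], 0.78), ([0.721, 0.401, 0.049], 0.73), ([0.611, 0.01, 0.048], 0.66), ([0.535, 0.315, 0.047], 0.64)]
bottle_cap [([0.538, 0.32, 0.05], 0.92), ([0.609, 0.007, 0.051], 0.8), ([0.237, 0.271, 0.05], 0.72), ([0.721, 0.403, 0.05], 0.57)]
bottle_foot [([0.616, 0.012, 0.05], 0.89), ([0.722, 0.405, 0.049], 0.69), ([0.535, 0.316, 0.046], 0.6), ([0.239, 0.273, 0.047], 0.6)]
bay [([0.588, 0.151, 0.103], 0.95)]
jar [([0.455, 0.063, 0.071], 0.65)]
tub [([0.752, 0.109, 0.069], 0.78)]
tipbox [([0.516, -0.27, 0.056], 0.77)]
wrist [[281.15294737526864, 0.0, 250.4383020101453], [0.0, 281.15294737526864, 190.33763106024287], [0.0, 0.0, 1.0]] [[0.316, -0.949, -0.0], [-0.909, -0.303, 0.286], [-0.271, -0.09, -0.958]] [-0.548, -0.037, 0.38]
0.85 [[ 3.39331164e-07  3.15344206e-01 -9.48977361e-01]
 [ 4.36334262e-06 -9.48977361e-01 -3.15344206e-01]
 [-1.00000000e+00 -4.03370724e-06 -1.69797240e-06]]
```

View pics/a_side.png

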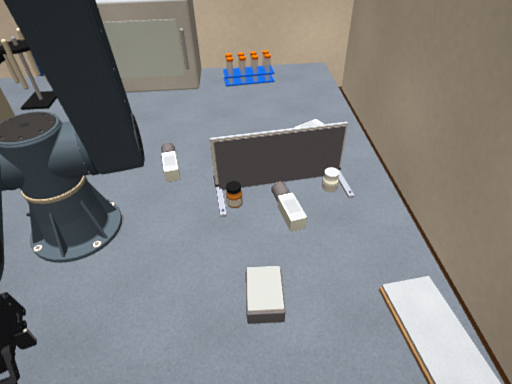

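View pics/a_top.png

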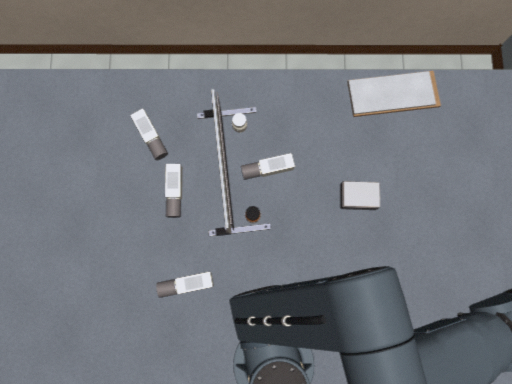

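The side view shows our bottle with its cap at about (280,188) and foot at (293,222), in front of the panel face. In the top view it spans about (242–294, 155–178). It has the lowest y of the look-alikes, so it is the right one. Next I'll measure it from the depth images.

```bash
cat > h.py <<'E'
from bench import manip
import numpy as np, cv2
def cloud(c,save=None):
    cal=manip.get_calibration(c)
    im,d=manip.grab_frame(c)
    if save: cv2.imwrite(f"pics/{save}.png",im[:,:,::-1])
    K,R,t=cal["camera_matrix"],np.array(cal["R"]),np.array(cal["t"])
    v,u=np.mgrid[:384,:512]
    P=np.stack([(u-K[0,2])/K[0,0]*d,(v-K[1,2])/K[1,1]*d,d],-1)
    W=(P-t)@R   # R^T(P-t)
    W[d<=0]=np.nan
    return im,W
E
python3 - <<'E'
from h import *
for c in ["top","side"]:
    im,W=cloud(c); np.savez(f"/tmp/{c}.npz",im=im,W=W)
    w=W.reshape(-1,3); col=im.reshape(-1,3).astype(int)
    ok=~np.isnan(w[:,0])
    # bench check
    m=ok&(w[:,0]>.4)&(w[:,0]<.8)&(w[:,1]>-.2)&(w[:,1]<-.1)&(w[:,2]<.02); print(c,"bench z",np.median(w[m,2]))
    m=ok&(w[:,0]>.56)&(w[:,0]<.68)&(w[:,1]>-.1)&(w[:,1]<.12)&(w[:,2]>.012)&(w[:,2]<.07)
    b=w[m]; print("bottle n",len(b),b.min(0),b.max(0),np.percentile(b[:,2],[50,90,98]))
    top=m&(w[:,2]>.040); q=w[top][:,:2]
    rect=cv2.minAreaRect((q*1000).astype(np.float32)); print("rect mm",rect)
    for nm,mm in [("white",col.sum(1)>400),("grey",col.sum(1)<330)]:
        s=w[top&mm]
        if len(s)>5:print(nm,len(s),s.mean(0),s.min(0),s.max(0))
    # panel face
    m=ok&(w[:,0]>.44)&(w[:,0]<.76)&(w[:,1]>.07)&(w[:,1]<.2)&(w[:,2]>.05)&(w[:,2]<.175)&(abs(w[:,0]-.61)<.16)
    p=w[m]; print("panel n",len(p))
    if len(p)>50:
        # robust plane fit y=a x+b z+c
        A=np.c_[p[:,0],p[:,2],np.ones(len(p))]; keep=np.ones(len(p),bool)
        for _ in range(15):
            s=np.linalg.lstsq(A[keep],p[keep,1],rcond=None)[0]; r=p[:,1]-A@s; keep=abs(r-np.median(r[keep]))<max(.004,2*np.std(r[keep])*.8)
        print("y=ax+bz+c",s,keep.sum(),r[keep].std(), "y at x=.6",s[0]*.6+s[2]+.1*s[1])
    m=ok&(w[:,2]>.175)&(w[:,2]<.21)&(w[:,1]>.07)&(w[:,1]<.22)&(w[:,0]>.35)&(w[:,0]<.85)
    p=w[m]; print("top edge",len(p),np.percentile(p[:,2],[50,95]),np.polyfit(p[:,0],p[:,1],1),p.min(0),p.max(0))
    for nm,x,y in [("jar",.455,.063),("tub",.755,.105),("box",.515,-.285)]:
        R=.045 if nm!="box" else .09
        m=ok&(np.hypot(w[:,0]-x,w[:,1]-y)<R)&(w[:,2]>.03)&(w[:,2]<.09)&(w[:,1]<.125); p=w[m]; print(nm,p.min(0).round(3),p.max(0).round(3))
E
python3 - <<'E'
import cv2,numpy as np
a=np.load('/tmp/top.npz')['im'][70:260,170:330,::-1]; cv2.imwrite('pics/b_top.png',cv2.resize(a,None,fx=3.1,fy=3.1,interpolation=cv2.INTER_CUBIC))
E
```

```text
top bench z 0.00035116337028841737
bottle n 831 [ 0.57530546 -0.07152019  0.01243171] [0.66010034 0.10065008 0.05718355] [0.04662167 0.05117121 0.05338591]
rect mm ((616.8201293945312, 15.73876953125), (48.69707489013672, 169.65438842773438), 12.524853706359863)
white 548 [ 0.62115987 -0.00437241  0.04808776] [ 0.59100405 -0.07152019  0.04020609] [0.65743808 0.09347225 0.05718355]
grey 48 [0.60110372 0.07044537 0.04259879] [ 0.57864399 -0.05537128  0.04003228] [0.62962205 0.10007641 0.04926104]
panel n 410
y=ax+bz+c [0.11518183 0.00073493 0.086039  ] 164 0.00012410292996619025 y at x=.6 0.1552215875033909
top edge 630 [0.19199824 0.19719808] [0.11502364 0.08594709] [0.39969091 0.12363798 0.17513835] [0.81563856 0.18708284 0.20014491]
jar [0.434 0.039 0.031] [0.48  0.087 0.079]
tub [0.741 0.084 0.03 ] [0.79  0.124 0.075]
box [ 0.477 -0.34   0.031] [ 0.566 -0.22   0.07 ]
side bench z 2.8324191694696058e-05
bottle n 892 [ 0.57482159 -0.07201124  0.01218836] [0.6579474  0.10079833 0.05141519] [0.0464617 0.0489843 0.0503554]
rect mm ((615.7535400390625, 16.424583435058594), (48.54045104980469, 172.5673065185547), 12.829907417297363)
white 557 [ 0.61967537 -0.00549142  0.04745872] [ 0.5816395  -0.07164974  0.04004631] [0.6572703  0.09549676 0.05141519]
panel n 3376
y=ax+bz+c [0.11541489 0.0001772  0.07763525] 3229 0.0015668224871833777 y at x=.6 0.14690190365393702
top edge 1162 [0.18779091 0.19429096] [0.11350443 0.08376635] [0.39901469 0.12253954 0.17504438] [0.81600578 0.18982025 0.19705099]
jar [0.435 0.038 0.03 ] [0.483 0.085 0.075]
tub [0.741 0.083 0.03 ] [0.785 0.125 0.069]
box [ 0.476 -0.343  0.03 ] [ 0.564 -0.222  0.061]
```

View pics/b_top.png

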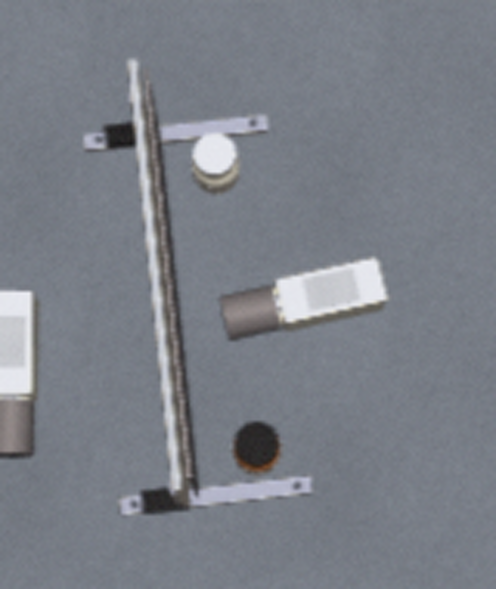

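The panel faces −y, with its normal about 6.6° from +y and its face at y≈0.147 for x=0.6. The bottle centre is at (0.616, 0.016), with its axis about 12.6° from +y and the cap about 47 mm from the panel. Next I'll plan the path in the bay plane and check reachability.

```bash
cat >> h.py <<'E'
Z=np.array([0,0,1.]); PSI=np.arctan(.1154)      # panel normal yaw from +y
def nvec(psi): return np.array([-np.sin(psi),np.cos(psi),0])
N=nvec(PSI); T=np.array([N[1],-N[0],0])
D=.017
def tool(alpha,psi=PSI,flip=1):
    n=nvec(psi); x=np.sin(alpha)*n-np.cos(alpha)*Z
    z=np.cos(alpha)*n+np.sin(alpha)*Z; z*=flip
    return np.c_[x,np.cross(z,x),z]
CEN=np.array([.6160,.0162,0]); BPSI=np.radians(12.7)
C0=CEN+.057*nvec(BPSI)+.024*Z; LAT=C0@T
def pose(C,alpha,psi=PSI,flip=1):
    R=tool(alpha,psi,flip); return C+D*R[:,0],R
def cpath(th,Xp):  # C for bottle elevation th, corner touching Xp
    return LAT*T+(Xp-.024*np.sin(th)-.028*np.cos(th))*N+(.024*np.cos(th)+.142*np.sin(th))*Z
def alpha_of(th):
    return np.radians(22+max(0,(np.degrees(th)-62)))
E
python3 - <<'E'
from h import *
for flip in (1,-1):
  print("flip",flip)
  for nm,C,a,p in [("pre",C0+.13*Z,np.radians(22),BPSI),("gr",C0,np.radians(22),BPSI)]+[(f"th{d}",cpath(np.radians(d),.077),alpha_of(np.radians(d)),PSI) for d in (0,15,30,45,60,75,90)]:
    P,R=pose(C,a,p,flip); q=manip.inverse_kinematics(P,R); print(nm,P.round(3),None if q is None else np.round(q,2))
E
```

```text
flip 1
pre [0.602 0.078 0.138] [-0.1   0.61  1.54  0.4   1.15  2.62]
gr [0.602 0.078 0.008] [-0.1   0.8   1.58  0.45  0.94  2.51]
th0 [0.597 0.125 0.008] [-0.03  0.78  1.62  0.51  0.87  2.64]
th15 [0.598 0.119 0.044] [-0.04  0.72  1.62  0.48  0.92  2.67]
th30 [0.598 0.116 0.076] [-0.05  0.67  1.61  0.46  0.97  2.69]
th45 [0.598 0.116 0.102] [-0.05  0.64  1.6   0.45  1.02  2.72]
th60 [0.598 0.118 0.119] [-0.04  0.61  1.59  0.44  1.04  2.74]
th75 [0.597 0.126 0.129] [-0.12  0.65  1.59  0.65  1.16  2.56]
th90 [0.596 0.135 0.131] [-0.18  0.72  1.58  0.86  1.3   2.4 ]
flip -1
pre [0.602 0.078 0.138] [-0.1   0.61  1.54  0.4   1.15 -0.52]
gr [0.602 0.078 0.008] [-0.1   0.8   1.58  0.45  0.94 -0.63]
th0 [0.597 0.125 0.008] [-0.03  0.78  1.62  0.51  0.87 -0.51]
th15 [0.598 0.119 0.044] [-0.04  0.72  1.62  0.48  0.92 -0.48]
th30 [0.598 0.116 0.076] [-0.05  0.67  1.61  0.46  0.97 -0.45]
th45 [0.598 0.116 0.102] [-0.05  0.64  1.6   0.45  1.02 -0.42]
th60 [0.598 0.118 0.119] [-0.04  0.61  1.59  0.44  1.04 -0.41]
th75 [0.597 0.126 0.129] [-0.12  0.65  1.59  0.65  1.16 -0.58]
th90 [0.596 0.135 0.131] [-0.18  0.72  1.58  0.86  1.3  -0.74]
```

Run:
```python
from h import *
P,R=pose(C0+.12*Z,np.radians(22),BPSI); 
manip.move_ptp(P,R); print(manip.current_time(),manip.current_ee_pos(),P,manip.current_force())
im,W=cloud("wrist","c_wrist"); 
for c in ["side"]:
    im,W=cloud(c,"c_side")
    w=W.reshape(-1,3); m=(w[:,0]>.56)&(w[:,0]<.68)&(w[:,1]>-.1)&(w[:,1]<.12)&(w[:,2]>.04)&(w[:,2]<.055)
    print(c,m.sum(),cv2.minAreaRect((w[m][:,:2]*1000).astype(np.float32)))
```

```text
3.5667 [0.60219037 0.07744761 0.12834997] [0.60206872 0.07801798 0.12823787] [0.88683883 0.26872782 0.28769261]
side 626 ((615.3480224609375, 15.047332763671875), (48.01756286621094, 173.4518280029297), 13.782458305358887)
```

View pics/c_wrist.png

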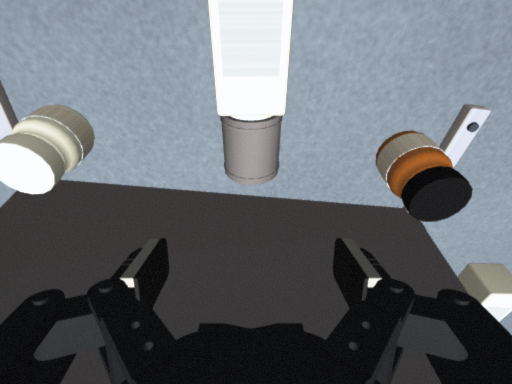

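View pics/c_side.png

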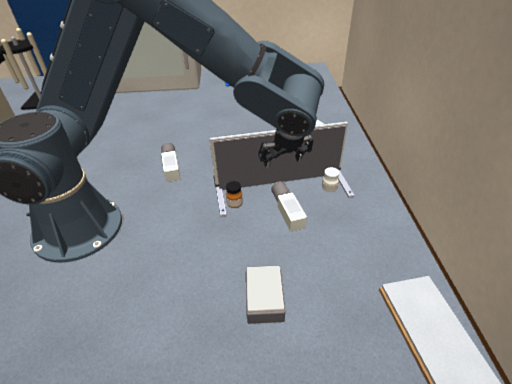

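The wrist view shows the cap at (251,150), centred between the fingers at about 150 and 353. The jar and tub are clear on either side. Next I'll descend and pinch.

Run:
```python
from h import *
a=np.radians(22)
P,R=pose(C0,a,BPSI); manip.move_l(P,R,max_speed=.1)
print(manip.current_time(),manip.current_ee_pos()-P,manip.current_force())
F=np.mean([manip.current_force() for _ in range(1)],0)
manip.set_gripper(0.60,effort=20); print(manip.current_grip_width(),manip.current_time())
manip.set_gripper(0.50,effort=20); print(manip.current_grip_width(),manip.current_time(),manip.current_force(),manip.current_ee_pos()-P)
cloud("side","d_side");cloud("wrist","d_wrist")
```

```text
5.0167 [ 4.16891940e-04 -3.26734241e-05  6.44434358e-04] [-0.23591017  0.31520681 -0.3098693 ]
0.6056487701380351 5.45
0.5564258982598863 5.6667 [-0.9854502  -0.2780108   2.32595852] [ 8.95642179e-05 -3.69795836e-05  1.93876712e-04]
```

View pics/d_wrist.png

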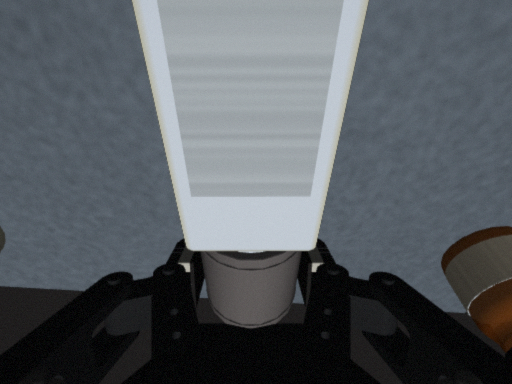

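The cap is pinched between both pads, with a width of 47.3 mm as expected. Next I'll square up to the panel and feel for contact.

```bash
cat >> h.py <<'E'
def force(k=4):
    f=[]
    for _ in range(k): f.append(manip.current_force()); manip.dwell(.02)
    return np.mean(f,0)
def bay(v): return np.array([v@N,v@T,v[2]]).round(2)
E
python3 - <<'E'
from h import *
a=np.radians(22); Xp=.0771
P,R=pose(cpath(0,Xp-.010),a); manip.move_l(P,R,max_speed=.05); manip.dwell(.1)
print(manip.current_time(),"F",bay(force()))
for k in range(16):
    P,R=pose(cpath(0,Xp-.010+.0012*(k+1)),a); manip.move_l(P,R,max_speed=.02)
    f=bay(force()); print(k,round((Xp-.010+.0012*(k+1))*1000,1),f, round(manip.current_time(),2))
    if f[0]<-3.5: break
cloud("side","e_side");cloud("wrist","e_wrist");cloud("top","e_top")
E
```

```text
6.7583 F [3.75 1.01 5.44]
0 68.3 [-1.73 -0.43  5.91] 7.14
1 69.5 [-4.25 -0.12  6.16] 7.46
```

View pics/e_side.png

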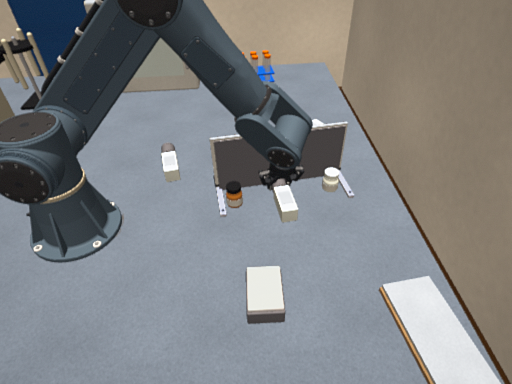

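View pics/e_wrist.png

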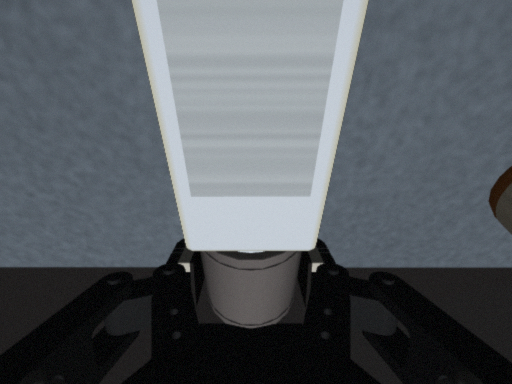

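Run:
```python
from h import *
a=np.radians(22); Xp=.0695
P,R=pose(cpath(0,Xp)+.0008*Z,a); manip.move_l(P,R,max_speed=.02)
print(bay(manip.current_ee_pos()-P)*1000,bay(force()))
for k in range(14):
    Xk=Xp+.0012*(k+1)
    P,R=pose(cpath(0,Xk)+.0008*Z,a); manip.move_l(P,R,max_speed=.02)
    f=bay(force()); print(k,round(Xk*1000,1),f,(1000*(manip.current_ee_pos()-P)).round(2), round(manip.current_time(),2))
    if f[0]<-6: break
```

```text
[-0. -0. -0.] [-1.58  0.47 -1.5 ]
0 70.7 [ 0.21  0.04 -2.06] [-0.32  0.18 -0.13] 8.24
1 71.9 [ 0.18 -0.64 -2.27] [-0.14  0.17 -0.  ] 8.56
2 73.1 [ 0.21 -0.2  -1.54] [-0.01  0.1   0.02] 8.88
3 74.3 [ 0.12  0.3  -1.78] [0.   0.08 0.02] 9.19
4 75.5 [-0.09  0.59 -1.5 ] [0.02 0.06 0.02] 9.51
5 76.7 [-1.57  0.51 -1.85] [ 0.06 -0.03  0.03] 9.82
6 77.9 [-4.32 -0.21 -1.89] [ 0.06 -0.18 -0.02] 10.14
7 79.1 [-6.9  -0.7  -2.11] [ 0.1  -0.39 -0.01] 10.46
```

Contact is at Xp≈76 mm along the bay normal, which agrees with vision (77 mm). I'll hold about 3 N against the padding and start working the bottle up.

```bash
cat >> h.py <<'E'
def lift(ths,X,zo,target=-3.5,speed=.04):
    for d in ths:
        th=np.radians(d)
        P,R=pose(cpath(th,X)+zo*Z,alpha_of(th)); manip.move_l(P,R,max_speed=speed)
        f=bay(force(3)); print(d,round(X*1000,2),f,(1000*(manip.current_ee_pos()-P)).round(1),round(manip.current_grip_width(),3),round(manip.current_time(),2))
        if f[0]<-13 or abs(f).max()>25: print("STOP"); break
        X+=np.clip((f[0]-target)*.00015,-.0008,.0008)
    return X
E
python3 - <<'E'
from h import *
X=lift([0,4,8,12,16,20,25,30],.0772,.0006)
print(X); cloud("side","f_side")
E
```

```text
0 77.2 [-4.64  0.24 -0.71] [ 0.1 -0.1  0. ] 0.551 10.76
4 77.03 [-2.1  -0.28 -1.2 ] [0.1 0.2 0.3] 0.554 11.21
8 77.24 [-1.59 -0.29 -1.51] [0.2 0.1 0.3] 0.553 11.65
12 77.53 [-2.05 -0.73 -1.32] [0.2 0.1 0.3] 0.556 12.09
16 77.74 [-1.99 -0.5  -0.78] [0.2 0.1 0.3] 0.552 12.53
20 77.97 [-1.9  -0.14 -0.68] [0.2 0.1 0.4] 0.557 12.95
25 78.21 [-2.15 -0.31 -0.05] [0.3 0.1 0.4] 0.556 13.42
30 78.41 [-2.43 -0.38  0.13] [0.2 0.1 0.4] 0.557 13.87
0.07857249999999999
```

View pics/f_side.png

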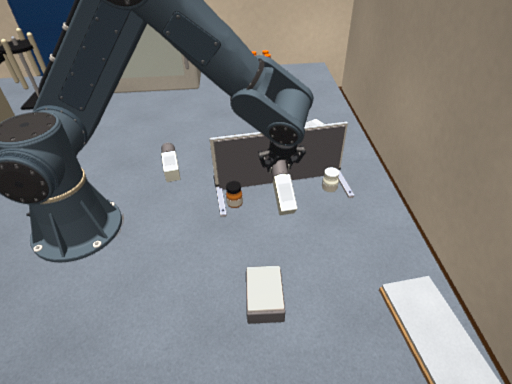

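The side view shows the cap resting against the panel at about (281,163) and the foot on the bench at about (287,208). The contact force is steady at about 2 N, so I'll carry on.

Run:
```python
from h import *
X=lift([35,40,45,50,55,60,64],.07857,.0006)
print(X); cloud("side","g_side");
```

```text
35 78.57 [-3.2  -0.68  0.29] [0.2 0.1 0.4] 0.556 14.35
40 78.62 [-2.11 -0.95  1.36] [0.2 0.2 0.4] 0.555 14.77
45 78.82 [-2.44 -1.26  1.04] [0.2 0.1 0.4] 0.555 15.16
50 78.98 [-3.44 -0.78  1.29] [0.2 0.1 0.5] 0.555 15.53
55 78.99 [-4.05 -1.44  1.27] [0.2 0.1 0.4] 0.552 15.88
60 78.91 [-5.27 -1.04 -0.84] [ 0.1 -0.1  0.1] 0.553 16.21
64 78.64 [-5.26 -1.7   0.55] [ 0.2 -0.2  0.2] 0.556 16.51
0.0783795
```

View pics/g_side.png

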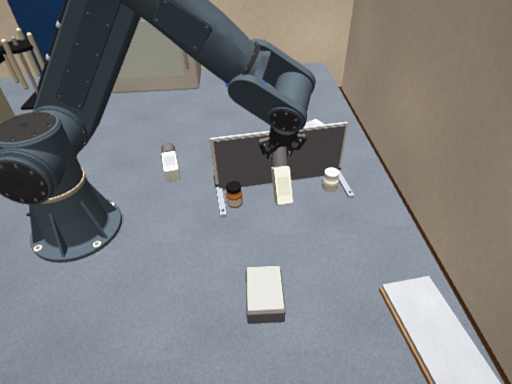

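```bash
cat >> h.py <<'E'
def tilt(save=None,cam="side",zmin=.005):
    im,W=cloud(cam,save); w=W.reshape(-1,3); col=im.reshape(-1,3).astype(int)
    b=np.c_[w@N,w@T-LAT,w[:,2]]
    m=(b[:,0]>-.12)&(b[:,0]<.074)&(abs(b[:,1])<.021)&(b[:,2]>zmin)&(b[:,2]<.13)&(col.sum(1)>380)
    p=b[m]; c=np.median(p,0)
    for _ in range(5):
        u,s,vt=np.linalg.svd(p-p.mean(0),full_matrices=False); n=vt[2]*np.sign(vt[2][2] if abs(vt[2][2])>.3 else -vt[2][0])
        r=(p-p.mean(0))@n; p=p[abs(r)<max(.003,2*r.std())]
    th=np.degrees(np.arctan2(-n[0],n[2]))
    print("tilt",round(th,1),"normal",n.round(3),"n",len(p),"rms",r.std().round(4),"mean",p.mean(0).round(4),"min",p.min(0).round(3),"max",p.max(0).round(3))
    return th
E
python3 -c "
from h import *
tilt(); print(manip.current_time())"
```

```text
tilt 58.4 normal [-0.852  0.002  0.523] n 464 rms 0.0014 mean [-0.0203 -0.0002  0.073 ] min [-0.049 -0.021  0.024] max [0.01  0.021 0.119]
16.6083
```

The fitted tilt is 58° where I expected 64°, and the wrist z-force is about 0, so the foot is on the bench. That means the pinch is nearer the top, about 147 mm above the foot. I'll update the model and continue with camera and force checks.

```bash
cat >> h.py <<'E'
L=.147
def cpath(th,Xp):
    return LAT*T+(Xp-.024*np.sin(th)-(.170-L)*np.cos(th))*N+(.024*np.cos(th)+L*np.sin(th))*Z
def alpha_of(th): return np.radians(24+max(0,(np.degrees(th)-60)))
E
python3 - <<'E'
from h import *
X=lift([62,65,68],.0771,0,speed=.03); tilt()
X=lift([71,74],X,0,speed=.03); tilt("h_side"); print(X)
E
python3 - <<'E'
import cv2
a=cv2.imread('pics/h_side.png')[100:240,200:370]; cv2.imwrite('pics/h_crop.png',cv2.resize(a,None,fx=4,fy=4,interpolation=cv2.INTER_CUBIC))
E
```

```text
62 77.1 [-5.79 -1.57 -0.1 ] [ 0.2 -0.3  0.2] 0.554 16.91
65 76.76 [-4.54 -1.03  2.58] [ 0.2 -0.1  0.3] 0.555 17.21
68 76.6 [-4.38 -1.03  4.51] [0.3 0.  0.4] 0.549 17.51
tilt 67.7 normal [-0.925  0.003  0.379] n 435 rms 0.0014 mean [-0.0074  0.0001  0.0713] min [-0.029 -0.021  0.018] max [0.015 0.021 0.124]
71 76.47 [-4.66 -1.07  4.3 ] [0.3 0.1 0.3] 0.554 17.86
74 76.29 [-4.57 -1.01  4.73] [0.3 0.  0.3] 0.553 18.16
tilt 72.7 normal [-0.955  0.004  0.297] n 433 rms 0.0016 mean [ 0.0016 -0.0005  0.0699] min [-0.016 -0.021  0.015] max [0.021 0.02  0.121]
0.07613400000000002
```

View pics/h_crop.png

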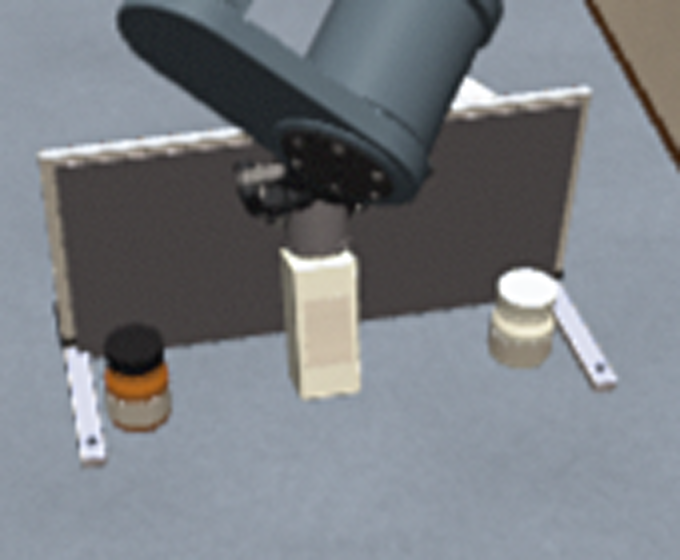

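```bash
python3 - <<'E'
from h import *
X=lift([77,80,82,84],.0761,0,speed=.03); tilt()
X=lift([86,88],X,0,speed=.03); tilt("i_side"); print(X)
E
python3 - <<'E'
import cv2
a=cv2.imread('pics/i_side.png')[100:240,200:370]; cv2.imwrite('pics/i_crop.png',cv2.resize(a,None,fx=4,fy=4,interpolation=cv2.INTER_CUBIC))
E
```

```text
77 76.1 [-4.73 -0.45  5.31] [ 0.3 -0.   0.3] 0.552 18.51
80 75.92 [-4.45 -0.31  5.11] [0.4 0.  0.4] 0.552 18.81
82 75.77 [-6.94 -0.32  5.26] [ 0.5 -0.3  0.3] 0.554 19.11
84 75.26 [-6.81 -0.57  6.24] [ 0.6 -0.2  0.5] 0.552 19.41
tilt 81.2 normal [-0.988 -0.001  0.153] n 380 rms 0.0014 mean [ 0.0149 -0.0005  0.0635] min [ 0.004 -0.021  0.007] max [0.026 0.021 0.116]
86 74.76 [-6.46  0.31  8.22] [ 0.8 -0.2  0.8] 0.554 19.76
88 74.32 [-6.78  0.08 10.33] [ 0.9 -0.   1.2] 0.552 20.06
tilt 82.9 normal [-0.992  0.003  0.124] n 344 rms 0.0014 mean [ 0.0163 -0.0009  0.0597] min [ 0.008 -0.021  0.006] max [0.025 0.02  0.118]
0.07382449999999999
```

View pics/i_crop.png

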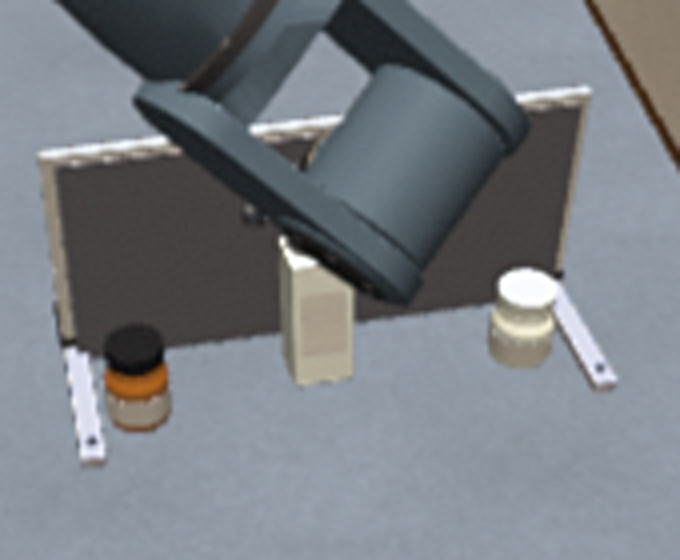

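The tilt is about 83° and the cap is still on the panel, but I'm pressing down with about 10 N, which holds the foot. I'll ease the height slightly and rotate the tool to bring the foot in.

```bash
cat >> h.py <<'E'
def go(X,z,adeg,speed=.02):
    C=LAT*T+X*N+z*Z; P,R=pose(C,np.radians(adeg)); manip.move_l(P,R,max_speed=speed)
    f=bay(force(3)); e=manip.current_ee_pos()-P
    print("C",round(X*1e3,1),round(z*1e3,1),adeg,"F",f,"err",(bay(e*1000)).round(1),round(manip.current_time(),2)); return f
E
python3 - <<'E'
from h import *
th=np.radians(88); C=cpath(th,.0743); print(C@N,C[2])
n0=C@N
for z,a in [(.1485,52),(.149,54),(.149,57),(.149,60)]:
    f=go(n0,z,a)
    if f[0]<-12: break
tilt()
E
```

```text
0.04951193172738416 0.1477480394926671
C 49.5 148.5 52 F [-6.27  0.91  5.6 ] err [-0.2  0.8  0.5] 20.41
C 49.5 149.0 54 F [-1.21  0.8  -3.09] err [ 0.3 -0.3 -0.6] 20.71
C 49.5 149.0 57 F [ 0.41  0.24 -5.19] err [ 0.1 -0.3 -0.6] 21.01
C 49.5 149.0 60 F [ 0.19 -0.06 -4.49] err [-0.1 -0.  -0.3] 21.31
tilt 89.9 normal [-1.     0.008  0.001] n 154 rms 0.0012 mean [ 0.029  -0.003   0.0332] min [ 0.026 -0.02   0.005] max [0.032 0.021 0.081]
```

The bottle is now vertical with its face at the panel, but the grip is carrying its weight. I'll lower it onto the foot in half-millimetre steps.

```bash
python3 - <<'E'
from h import *
n0=.0495; z=.149
for k in range(8):
    z-=.0005; f=go(n0,z,60)
    if f[2]>-.8: break
tilt("j_side")
x=n0
for k in range(8):
    x+=.0006; f=go(x,z,60)
    if f[0]<-3.5: break
tilt("k_side"); cloud("wrist","k_wrist"); cloud("top","k_top"); print(x,z)
E
python3 - <<'E'
import cv2
for n in('k_side',):
  a=cv2.imread(f'pics/{n}.png')[100:240,200:370]; cv2.imwrite(f'pics/{n}c.png',cv2.resize(a,None,fx=4,fy=4,interpolation=cv2.INTER_CUBIC))
a=cv2.imread(f'pics/k_top.png')[70:260,170:330]; cv2.imwrite(f'pics/k_topc.png',cv2.resize(a,None,fx=3,fy=3,interpolation=cv2.INTER_CUBIC))
E
```

```text
C 49.5 148.5 60 F [-0.5   0.03 -4.94] err [0.  0.1 0.1] 21.66
C 49.5 148.0 60 F [-0.96  0.42 -4.7 ] err [-0.  0. -0.] 21.96
C 49.5 147.5 60 F [-1.13  0.51 -4.14] err [0.  0.  0.1] 22.26
C 49.5 147.0 60 F [ 0.91 -0.22  2.33] err [0.1 0.1 0.5] 22.56
tilt 90.8 normal [-1.    -0.002 -0.014] n 144 rms 0.0014 mean [ 0.0293 -0.0027  0.0327] min [ 0.026 -0.02   0.005] max [0.032 0.021 0.081]
C 50.1 147.0 60 F [ 0.31 -0.17  5.36] err [0.1 0.1 0.4] 22.91
C 50.7 147.0 60 F [-1.58 -0.96  5.34] err [-0.1  0.2  0.4] 23.21
C 51.3 147.0 60 F [-4.14 -1.56  6.15] err [-0.5  0.2  0.4] 23.51
tilt 90.6 normal [-1.    0.01 -0.01] n 153 rms 0.0013 mean [ 0.0295 -0.003   0.0328] min [ 0.026 -0.019  0.005] max [0.032 0.021 0.08 ]
0.05130000000000001 0.147
```

View pics/k_sidec.png

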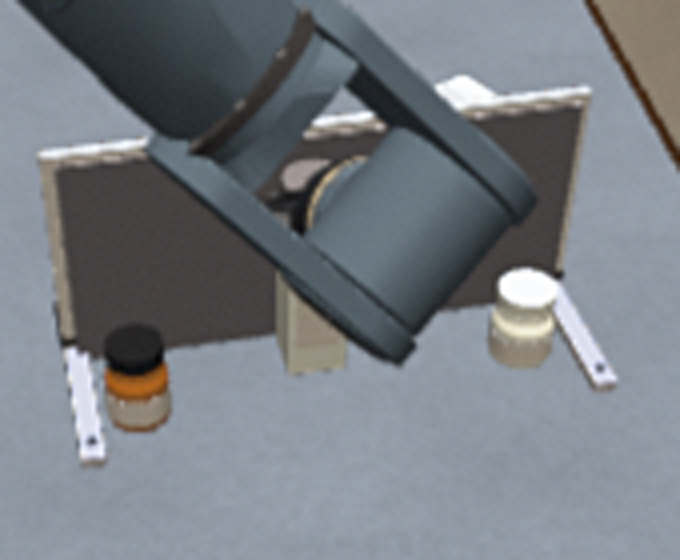

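View pics/k_wrist.png

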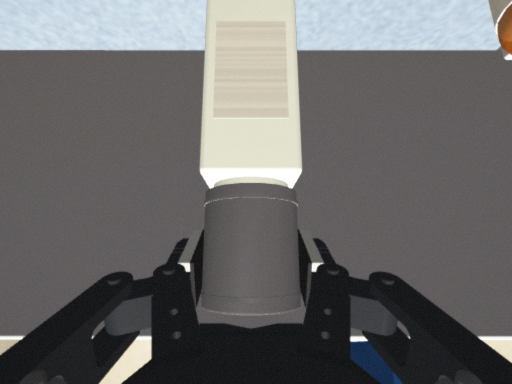

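View pics/k_topc.png

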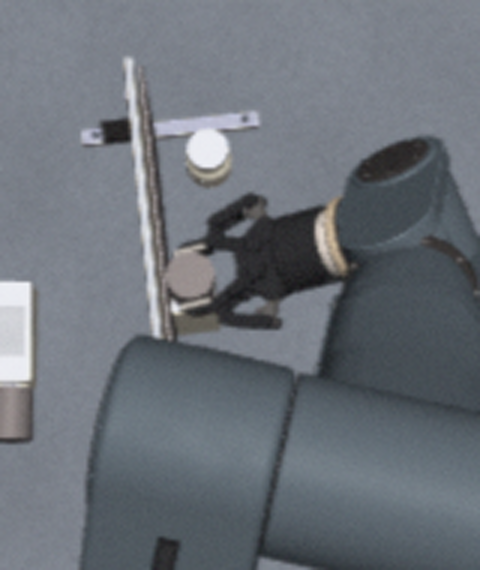

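The bottle is upright (90.6° ± noise), flush with the panel and pressed with about 4 N. I'll relieve the downward load, release and back off.

Run:
```python
from h import *
go(.0513,.1474,60)
manip.set_gripper(.62); print(manip.current_grip_width(),bay(force()))
manip.set_gripper(.95); print(manip.current_grip_width(),bay(force()))
R=manip.current_tcp_rot(); P=manip.current_ee_pos()
manip.move_l(P-.09*R[:,0],max_speed=.06); print(bay(force()),manip.current_time())
tilt("l_side"); cloud("wrist","l_wrist")
```

```text
C 51.3 147.4 60 F [-5.47  0.07  4.47] err [-0.3  0.2  0. ] 23.96
0.6196059752545073 [-0.07 -0.73 -0.32]
0.9497096401794578 [ 0.24 -0.07  0.38]
[-0.61  0.07  0.28] 26.4333
tilt 89.9 normal [-1.    -0.015  0.001] n 182 rms 0.0013 mean [ 0.0291 -0.0038  0.0397] min [ 0.026 -0.019  0.005] max [0.032 0.02  0.091]
```

View pics/l_wrist.png

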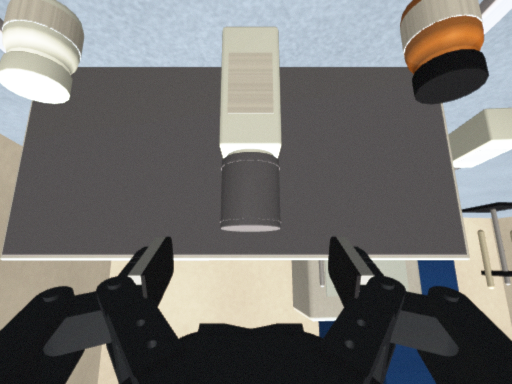

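```bash
python3 - <<'E'
from h import *
R=manip.current_tcp_rot(); P=manip.current_ee_pos()
manip.move_l(P-.10*N+.08*Z,max_speed=.15); print(manip.current_time())
fr=[];pl=[]
for k in range(4):
    im,W=cloud("side","m_side" if k==0 else None); w=W.reshape(-1,3); col=im.reshape(-1,3).astype(int).sum(1)
    b=np.c_[w@N,w@T-LAT,w[:,2]]
    m=(abs(b[:,1])<.018)&(b[:,2]>.02)&(b[:,2]<.1)&(abs(b[:,0]-.03)<.01)&(col>380); 
    c=np.polyfit(b[m,2],b[m,0],1); fr.append((np.median(b[m,0]),c[0],m.sum()))
    m=(abs(b[:,1])>.035)&(abs(b[:,1])<.09)&(b[:,2]>.06)&(b[:,2]<.17)&(abs(b[:,0]-.077)<.01)&(col<300); pl.append((np.median(b[m,0]),m.sum()))
print(np.round(fr,4),np.round(pl,4))
for k in range(1):
    im,W=cloud("top","m_top");
E
python3 - <<'E'
import cv2,numpy as np
a=cv2.imread('pics/m_side.png')[100:240,200:370]; b=cv2.imread(f'pics/m_top.png')[70:260,170:330]
cv2.imwrite('pics/m_c.png',np.hstack([cv2.resize(a,(480,400),interpolation=cv2.INTER_CUBIC),cv2.resize(b,(320,400),interpolation=cv2.INTER_CUBIC)]))
E
```

```text
27.5333
[[ 2.93e-02 -5.00e-04  2.15e+02]
 [ 2.93e-02 -1.70e-03  2.16e+02]
 [ 2.93e-02  2.30e-03  2.19e+02]
 [ 2.90e-02  3.30e-03  2.17e+02]] [[7.74e-02 4.29e+02]
 [7.74e-02 4.32e+02]
 [7.74e-02 4.30e+02]
 [7.74e-02 4.29e+02]]
```

View pics/m_c.png

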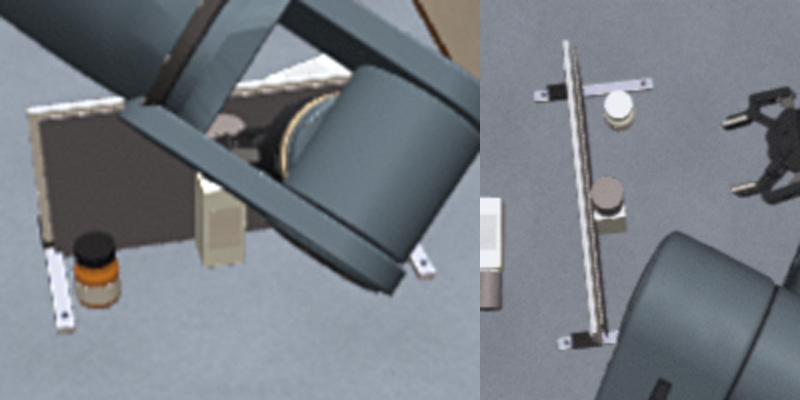

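The bottle front (29.2 mm) and panel face (77.4 mm) differ by 48.1 mm, which is the bottle's width. So it stands flush and upright on its foot, and the robot is clear. I'll hand it in.

Run:
```python
from h import *
manip.sign_off(); print(manip.current_time())
```

```text
the job is handed in; nothing more can be done
the job is handed in; nothing more can be done
```

The bottle is standing upright against the panel, released, and I handed the job in at about 28 s.

**What I did:** I pinched the cap of the fallen bottle lightly and slid it until the cap touched the padding, then worked it up with the cap leaning on the panel. Once it stood on its foot I pressed it flat and let go. I felt the panel face at about 76 mm from the world origin along the bay's x direction; the camera said 77 mm.

**Last checks:**
- **Upright:** the fitted tilt after release was 89.9°.
- **Touching:** the bottle front and the panel face measured 48.1 mm apart against a 48 mm body. That means contact to within the camera's precision of a few tenths of a millimetre, but it is not proof at that scale.
- **Padding:** the force towards the panel, read at the wrist, peaked at about 7 N (limit 20 N).
- **Jar, tub and tip box:** I never came near them, and the jar and tub looked unmoved in the last pictures; I took no fresh position measurements of any of the three.

**What didn't match the plan:**
- **Grip height:** the grip turned out to be about 147 mm up the bottle, not 142 mm, so I corrected the path partway.
- **Downward press:** near 83° I was pressing down with about 10 N and eased off.
- **Foot off the bench:** as the bottle swung to vertical, the grip carried nearly its whole weight for about 1.5 s. The foot was probably 1–2 mm off the bench until I lowered it, so the "without lifting clear" condition was briefly strained.

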